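# Set the plate carriage to the mark and lock it with the lift-collar lever

### The job

The plate carriage of the dispensing stand is free on its rails. Slide it until its red pointer stands level with the line of the orange marker, then lock it: lift the red collar of the lock lever out of its notch, swing the lever over to the red dot as far as it goes and let the collar drop fully into the notch there. Do not shift the orange marker, and leave everything else on the bench where it is.

Things in the scene. Friction and masses are not known exactly. Their poses are not given: they have to be found in the camera images.
- stand: Dispensing stand, fixed on the bench, with a cream base plate (x -140 to 125, y -255 to 265 mm, top at z 22). Origin on the bench; x points away from the robot (within 15 deg), y along the rails to the robot's left, z up. Over the lever a beam on a column (x -77 to -27, y 213 to 263): x -75 to -29, y -14 to 263, z 300 to 342 mm. Behind it the tip head: x -30 to 77, y -5 to 45, z above 98.
- carriage (a joint): Position (m) of the plate carriage along the stand's y, range -0.105 to 0.045, starting at its right end, -0.105 to -0.09. A dark stage 137 x 280 mm (top 46 mm above the bench) carrying a white 96-well plate. Slides with about 2.5 N of friction and stays where it is left; with the lever locked it is clamped.
- carriage_knob (a point): Middle of the grip of the carriage's upright black knob, for sliding it: 24 mm diameter; its top is 19 mm above this point, the stage 29 mm below, the bench 75 mm below. The plate's side is 51 mm away towards +y. Pinch it from above; fingers closing along the stand's y have 30 mm on both sides.
- pointer_tip (a point): Tip of the carriage's red pointer with a white line, at its rear edge (far from the robot), 46 mm above the bench. It moves with the carriage.
- mark_line (a point): Front end of the black line on the orange marker, a slider 18 mm wide on the scale bar behind the carriage, 44 mm above the bench. The carriage is at the mark when pointer_tip and mark_line have the same y in the stand's frame. The marker holds its place with about 5 N of friction.
- lock_lever (a joint): Angle (rad) of the lock lever; its axis is the stand's y. 0 = free, leaning 35 deg from vertical towards the robot (green dot on the steel cheeks); 0.960 = locked, leaning 20 deg away from the robot (red dot), at its stop. Notches in the cheeks hold it at both ends unless the collar is lifted. It stays where it is left; turning takes 0.1 N m, the last 0.2 rad 0.6 N m as its shoe clamps the carriage.
- lever_pivot (a point): Pivot of the lock lever, 58 mm above the bench, at x -90, y 50 mm on the stand. From here to its black end cap (13 mm diameter) the lever is 117 mm long; the notched cheeks (28 mm wide over both) reach 48 mm. As the beam is above, work the lever with the tool leaning back towards the robot by 35 to 45 degrees.
- lock_collar (a joint): Lift (m) of the collar along the lever: 0 = down in a notch, 0.013 = its stop. A spring presses it down with 4 N when down, 7 N when lifted. It leaves the notch at 0.008 and rests at 0.008 on the land between the notches. It drops fully into the locked notch when the lever is within 0.04 rad of its stop.
- collar_mid (a point): Centre of the red collar, a ribbed cylinder 27 mm in diameter, 32 mm long, around the lever; 82 mm from the pivot when down. Its z axis points along the lever away from the pivot: pull along it to lift. The lever's end cap (13 mm diameter) ends 36 mm beyond this point. Pinch it with the fingers closing along the stand's y; held lightly (20 to 30 N) it turns between them as the lever swings, a hard grip resists that.
- trough: White reagent trough, 45 x 105 x 26 mm, standing on the base plate in front of the carriage, to the right of the lever. Leave it alone.
- tip_box: Yellow tip box, 89 x 129 x 80 mm. Leave it alone.
- spare_plate: White lidded well plate, 86 x 128 x 19 mm. Leave it alone.
- reagent: Amber reagent bottle, 72 mm diameter, 160 mm tall. Leave it alone.
- pipette: Grey hand pipette lying on the bench, 255 mm long. Leave it alone.
- pen: Blue pen, 140 mm long, on the bench in front of the stand. Leave it alone.
- tube_rack: Blue rack of capped tubes, 75 x 200 x 90 mm. Leave it alone.

How it is judged (in metres and radians):
On the way, in this order (a step that is already met when the one before it is completed fails the run):
1. the carriage stands with its pointer at the marker's line (within 4 mm), the lever still free (y of pointer_tip in the frame of mark_line between -0.004 and 0.004 m and value of joint lock_lever below 0.2 rad), for 0.2 s.
2. the lever is over at the locked end (value of joint lock_lever above 0.88 rad), for 0.1 s.
At the end, for the whole second after the job is handed in: the carriage's pointer is within 4 mm of the marker's line along the rails and at rest, the lever stands at the locked end (0.88 rad or more) and the collar has dropped into the notch there (lifted less than 3 mm) (y of pointer_tip in the frame of mark_line between -0.004 and 0.004 m and value of joint lock_lever above 0.88 rad and value of joint lock_collar below 0.003 m and velocity of joint carriage between -0.005 and 0.005 m/s); the robot touches nothing.
It fails at once if the orange marker was shifted by more than 3 mm (distance of mark_line from where it was at the start of the episode above 0.003 m).
It fails at once if another thing on the bench was moved by more than 20 mm (distance of any of trough, tip_box, spare_plate, reagent, pipette, pen, tube_rack from where it was at the start of the episode above 0.02 m).
It also fails if it takes over 58 s, if anything falls off the work surface, if the arm or the gripper's body presses on something with over 40 N, if the wrist force passes 120 N, or if a joint passes its speed limit or range.

### The arm

A 6-joint arm with a two-finger parallel gripper is mounted at the origin on the work surface. World frame = base frame: x ahead of the robot, y to its left, z up, the work surface at z = 0. Lengths are in m, angles in degrees, forces in N, time in s.
With the tool pointing down it reaches from about 0.25 to 0.725 m from the base axis. Payload 9.7 kg.
Tool frame: the origin (TCP) lies at the very end of the fingers, on their centre line; the grasp point (between the pads) lies 19 mm behind it (bot.grip_depth is the distance from the TCP to the grasp point, in m); z points along the fingers, y is the direction in which the jaws open and shut (so a half turn about z gives the same grasp; the last joint's range is limited). The gripper opens to 85 mm and grips with 20 to 120 N. Pads are 22 mm wide; open, the fingers measure 114 mm over their backs; the gripper's body (76 mm by 85 mm) begins 54 mm behind the grasp point. The pads swing forward as they close: fully open they stand 13 mm farther back than shut.
Start: joints at [77.177, 4.979, 10.078, 95.1, 0, 90], TCP at [0.122, 0.536, 0.231] pointing down, gripper open.
Joint ranges: [-179.16, 179.16], [-48.56, 103.87], [-65.8, 70.77], [-126.05, 130.52], [-82.76, 87.17], [-180, 180]. Speed limits (degrees/s): [127.2, 127.2, 147.25, 180, 180, 180].

### API

Orientations are given as [roll, pitch, yaw] about the fixed x, y, z axes, in that order (R = Rz(yaw) Ry(pitch) Rx(roll)).
In Python, from workcell import bot, viewer gives the robot as it stands.
- The arm moves only by the tool arm_command, never from a script. Its argument "motion" is a list of rows, each a list of 3 entries, a list of its own where there are three numbers: the opening, from 0 (shut) to 1 (fully open), then the shift along the tool's x, y, z in units of 60 mm (1.0 is 60 mm), then the turn, a rotation vector about the tool's x, y, z in units of 6 degrees (1.0 is 6 degrees). A call has 1 to 12 rows; each row shifts and turns the commanded pose from where the row before left it, along the tool's axes as they then stand; what a row does not reach is not made up. A row lasts 1/8 s, in which the tool goes at most 62.5 mm and 10.7 degrees, less where a joint would pass 70% of its speed; a pose out of reach is approached as far as the arm can. A call is refused whole if a number of a shift passes 1 or a number of a turn 1, either way. A call with a gripper value outside its range is refused whole. The fingers move at their own pace and stop on an object; "newtons" is the grip in N (left out, the last holds). Time passes only in rows, so rows that do not move let the fingers close. It gives the time, the measured TCP pose, the force and the opening at its end, in the units of the state.
- bot.get_obs(): the state, without advancing time (a new reading comes with each control period).
- viewer.camera(name): name is "scene" or "top"; returns the picture (384x512x3 uint8, blue, green, red); there is no depth.
- viewer.calibration(name): a dict with "fx", "fy", "cx", "cy" (pixels), "k1" (the pictures are not rectified: a ray, as slopes to the right and down, at radius r is drawn at 1 + k1 r^2 times it, then the intrinsics apply), "T" (4x4, takes a point from camera to world coordinates). Camera axes: x right, y down, z forward; pixel columns grow to the right and rows downward; lengths in m; the calibration is good to about 2 mm. A picture is of the moment at which its call begins. calibration takes no time and is no camera call.
- bot.job_done(): hands the job in, once; it reports no verdict.
The state is a dict: "time": time; "q": joint angles; "qd": joint speeds; "joint_efforts": joint torques, N m; "ee_pos": TCP position; "tcp_rot": TCP orientation; "wrist_force": force on the tool from outside, world axes, zero at the start; "torque": the same for the moment, N m; "opening": finger opening in m.
Only numpy, scipy, OpenCV 4.12 (cv2) and the standard library are available. Lean on these libraries where they do the work, as an engineer would, in place of code of your own. Each camera call takes 0.05 s, during which the arm holds its last target.

## Working session

There is one attempt and no reset: what is moved stays moved. The work goes in short steps, Python scripts to look and compute and a tool call to move; the robot and the scene stay as the last step left them, time stands still between calls to the robot, and variables do not carry over. Pictures are saved under pics/ and viewed, and the job is handed in when it is done.

Besides the shell and the picture viewer there is one more tool, called after "Request:" as name(argument=value, ...) on one line, values as JSON. arm_command: Moves the arm, as the interface text tells. Its arguments: {"type":"object","properties":{"motion":{"type":"array"},"newtons":{"type":"number"}},"required":["motion"]}

```bash
mkdir -p pics; ls
python3 - <<'E'
from workcell import bot, viewer
import cv2
for n in("scene","top"):
    c=viewer.calibration(n); print(n,{k:(v.round(4).tolist() if hasattr(v,'round') and hasattr(v,'tolist') else v) for k,v in c.items()})
    im=viewer.camera(n); cv2.imwrite(f"pics/{n}0.png",im)
print(bot.get_obs())
E
```

```text
pics
scene {'fx': 410.9727643555394, 'fy': 410.9727643555394, 'cx': 261.614057417565, 'cy': 187.54565931677843, 'k1': -0.1333882909810938, 'T': [[0.0865, 0.851, -0.518, 1.138], [0.9962, -0.0733, 0.0461, -0.0599], [0.0012, -0.5201, -0.8541, 1.1601], [0.0, 0.0, 0.0, 1.0]]}
top {'fx': 413.3842235605703, 'fy': 413.3842235605703, 'cx': 256.0799350625241, 'cy': 192.97748869741073, 'k1': -0.01126748036300968, 'T': [[-0.0082, -0.9831, 0.183, 0.266], [-0.9999, 0.006, -0.0128, 0.0049], [0.0115, -0.1831, -0.983, 1.3103], [0.0, 0.0, 0.0, 1.0]]}
{'time': 0.1, 'q': array([7.71804090e+01, 5.00900200e+00, 1.00393603e+01, 9.50980724e+01,
       5.04340731e-04, 9.00002173e+01]), 'qd': array([ 0.01012398, -0.05176957,  0.14117477,  0.01961972, -0.02775745,
       -0.07328634]), 'joint_efforts': array([ 1.56783357e-03, -5.21562088e+01,  4.65653300e+01,  1.60118099e-02,
        8.97388941e-05,  4.77972264e-06]), 'ee_pos': array([0.12199021, 0.53610469, 0.23064713]), 'tcp_rot': array([-1.79932286e+02, -5.04083550e-04,  1.67180191e+02]), 'wrist_force': array([ 0.52104335,  0.00573071, -0.92351262]), 'torque': array([-0.00507223, -0.01032491, -0.01364494]), 'opening': 0.08541104140200863}
```

View pics/scene0.png

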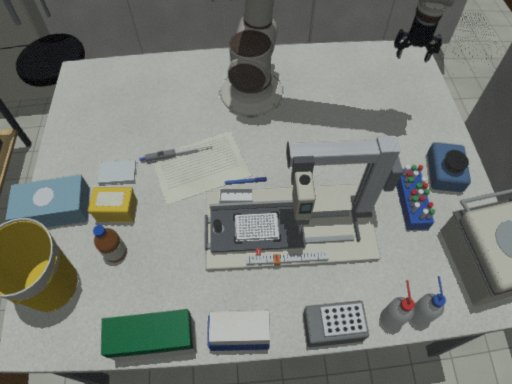

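View pics/top0.png

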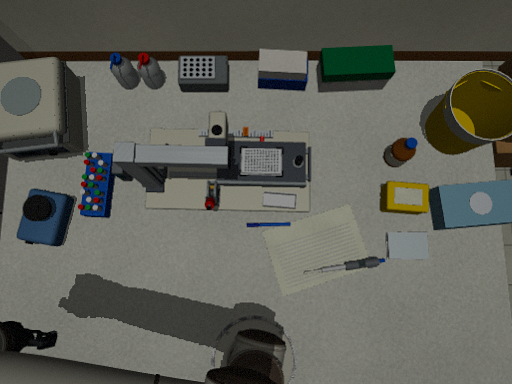

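Run:
```python
import cv2
s=cv2.imread("pics/scene0.png");t=cv2.imread("pics/top0.png")
cv2.imwrite("pics/s_z.png",cv2.resize(s[180:280,195:395],None,fx=4,fy=4,interpolation=cv2.INTER_CUBIC))
cv2.imwrite("pics/t_z.png",cv2.resize(t[105:220,135:325],None,fx=4.2,fy=4.2,interpolation=cv2.INTER_CUBIC))
```

```text
(no output)
```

View pics/s_z.png

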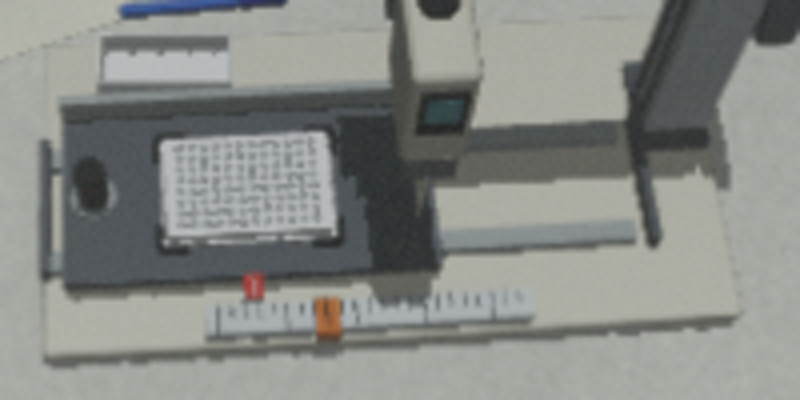

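View pics/t_z.png

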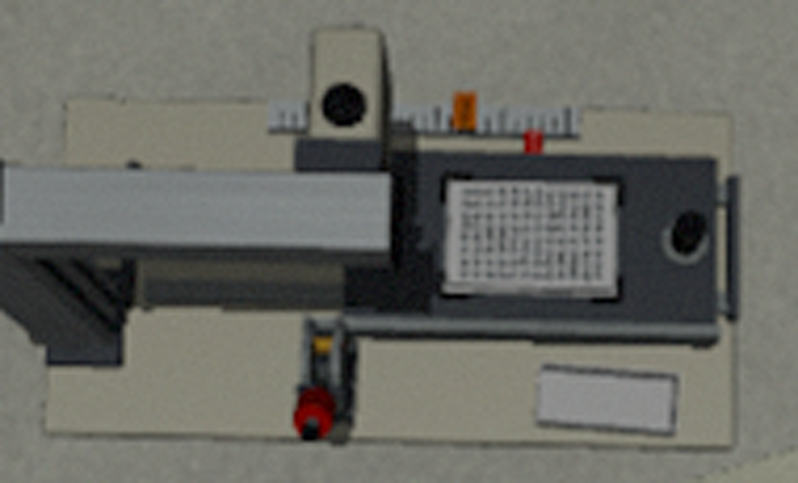

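```bash
cat > h.py <<'E'
import numpy as np, cv2
from scipy.optimize import least_squares
from workcell import bot, viewer
CAL={n:viewer.calibration(n) for n in("scene","top")}
def ray(n,u,v):
    c=CAL[n]; d=np.array([(u-c['cx'])/c['fx'],(v-c['cy'])/c['fy']])
    s=d.copy()
    for _ in range(20): s=d/(1+c['k1']*(s@s))
    T=np.array(c['T']); return T[:3,3],T[:3,:3]@np.r_[s,1]
def atz(n,u,v,z):
    o,d=ray(n,u,v); return o+d*(z-o[2])/d[2]
def proj(n,p):
    c=CAL[n];T=np.array(c['T']);q=T[:3,:3].T@(np.asarray(p)-T[:3,3]);s=q[:2]/q[2]
    s=s*(1+c['k1']*(s@s)); return np.array([c['fx']*s[0]+c['cx'],c['fy']*s[1]+c['cy']])
SC=lambda a,b:((a+.5)/4-.5+195,(b+.5)/4-.5+180)
TC=lambda a,b:((a+.5)/4.2-.5+135,(b+.5)/4.2-.5+105)
def R(y): return np.array([[np.cos(y),-np.sin(y)],[np.sin(y),np.cos(y)]])
E
cat > a.py <<'E'
from h import *
obs=[("top",TC(67,98),.125,.265),("top",TC(733,115),.125,-.255),("top",TC(735,445),-.140,-.255),("top",TC(45,433),-.140,.265),
("scene",SC(45,356),.125,-.255),("scene",SC(740,314),.125,.265)]
for o in obs: print(o[0],atz(o[0],*o[1],.022).round(4))
def res(p,sel):
    out=[]
    for n,uv,x,y in obs:
        if n in sel:
            w=R(p[2])@[x,y]+p[:2]; out+=list(proj(n,[*w,.022])-uv)
    return out
for sel in (("top",),("scene",),("top","scene")):
    r=least_squares(res,[.5,0,0],args=(sel,)); print(sel,r.x[:2].round(4),np.degrees(r.x[2]).round(2),np.round(r.fun,1))
p=r.x; loc=lambda w:(R(p[2]).T@(w[:2]-p[:2])).round(4)
def show(name,n,uv,z): w=atz(n,*uv,z); print(name,n,w.round(4),loc(w))
show("mark","top",TC(465,131),.044);show("mark","scene",SC(328,301),.044)
show("ptr","top",TC(534,133),.046);show("ptr","scene",SC(253,299),.046)
show("knobtop","top",TC(688,230),.09);show("knobtop","scene",SC(92,172),.094)
w=[*(R(p[2])@[-.090,.05]+p[:2]),.058];print("pivot",np.round(w,4),"px",proj("top",w))
for a in(.082,.117):
    q=[*(R(p[2])@[-.090-a*np.sin(np.radians(35)),.05]+p[:2]),.058+a*np.cos(np.radians(35))];u=proj("top",q);print(a,np.round(q,4),((u-[135,105]+.5)*4.2-.5).round(0))
E
python3 a.py
```

```text
top [0.7235 0.3303 0.022 ]
top [ 0.7073 -0.1868  0.022 ]
top [ 0.4484 -0.1801  0.022 ]
top [0.4608 0.3366 0.022 ]
scene [ 0.7094 -0.1843  0.022 ]
scene [0.723  0.3303 0.022 ]
('top',) [0.5926 0.0698] -1.54 [-0.3 -0.3  0.5 -1.   0.4  0.8 -0.6  0.3]
('scene',) [0.5909 0.0714] -1.49 [-0.8 -0.   0.9 -0.2]
('top', 'scene') [0.592  0.0704] -1.5 [-0.5 -0.1  0.3 -0.9  0.3  1.  -0.8  0.6 -1.2  0.4  0.6  0.2]
mark top [0.6879 0.0213 0.044 ] [ 0.0972 -0.0465]
mark scene [0.6926 0.0239 0.044 ] [ 0.1018 -0.0438]
ptr top [ 0.6854 -0.0312  0.046 ] [ 0.096  -0.0991]
ptr scene [ 0.6872 -0.0302  0.046 ] [ 0.0978 -0.0981]
knobtop top [ 0.5967 -0.1411  0.09  ] [ 0.0103 -0.2113]
knobtop scene [ 0.5989 -0.1395  0.094 ] [ 0.0124 -0.2096]
pivot [0.5033 0.1227 0.058 ] px [212.54511051 191.89254034]
0.082 [0.4563 0.1239 0.1252] [316. 415.]
0.117 [0.4362 0.1245 0.1538] [310. 438.]
```

```bash
cat > plan.py <<'E'
import numpy as np, sys
from scipy.interpolate import PchipInterpolator as P
from scipy.spatial.transform import Rotation as Ro
def plan(pos,rpy,keys,nd=2):
    """keys: list of (row,pos,rpy) ; returns rows by following from real pose w/ rounding feedback"""
    ks=[0]+[k[0] for k in keys]; ps=P(ks,np.array([pos]+[k[1] for k in keys]))
    from scipy.spatial.transform import Slerp
    rs=Slerp(ks,Ro.from_euler('xyz',[rpy]+[k[2] for k in keys],degrees=True))
    p=np.array(pos,float);r=Ro.from_euler('xyz',rpy,degrees=True);out=[]
    for i in range(1,ks[-1]+1):
        s=(r.inv().apply(ps(i)-p)/.06).round(nd); t=np.degrees((r.inv()*rs(i)).as_rotvec()/6).round(nd)
        p=p+r.apply(s*.06); r=r*Ro.from_rotvec(np.radians(t*6)); out.append((s,t))
        print(i,(s+0.).tolist(),(t+0.).tolist(),p.round(3))
    print(p.round(4),r.as_euler('xyz',degrees=True).round(2))
E
python3 - <<'E'
from plan import *
pos=[.122,.536,.2306]; rpy=[180,0,167.18]
def c(r,a): return [r*np.cos(np.radians(a)),r*np.sin(np.radians(a)),.2306]
plan(pos,rpy,[(9,c(.42,55),[180,0,115]),(18,c(.40,20),[180,0,62]),(24,c(.45,-8),[180,0,27]),(29,[.598,-.140,.18],[180,0,-1.5])])
E
```

```text
1 [-0.28, -0.29, 0.0] [0.0, 0.0, 0.97] [0.135 0.515 0.231]
2 [-0.31, -0.26, 0.0] [0.0, 0.0, 0.96] [0.147 0.495 0.231]
3 [-0.34, -0.23, 0.0] [0.0, 0.0, 0.97] [0.16  0.474 0.231]
4 [-0.36, -0.2, 0.0] [0.0, 0.0, 0.97] [0.173 0.452 0.231]
5 [-0.39, -0.15, 0.0] [0.0, 0.0, 0.96] [0.186 0.431 0.231]
6 [-0.41, -0.12, 0.0] [0.0, 0.0, 0.97] [0.2   0.41  0.231]
7 [-0.42, -0.08, 0.0] [0.0, 0.0, 0.96] [0.213 0.388 0.231]
8 [-0.42, -0.03, 0.0] [0.0, 0.0, 0.97] [0.227 0.366 0.231]
9 [-0.44, 0.01, 0.0] [0.0, 0.0, 0.97] [0.241 0.344 0.231]
10 [-0.43, 0.06, 0.0] [0.0, 0.0, 0.98] [0.255 0.322 0.231]
11 [-0.42, 0.13, 0.0] [0.0, 0.0, 0.98] [0.271 0.301 0.231]
12 [-0.41, 0.17, 0.0] [0.0, 0.0, 0.98] [0.286 0.279 0.231]
13 [-0.39, 0.21, 0.0] [0.0, 0.0, 0.98] [0.302 0.258 0.231]
14 [-0.38, 0.25, 0.0] [0.0, 0.0, 0.98] [0.317 0.235 0.231]
15 [-0.36, 0.29, 0.0] [0.0, 0.0, 0.99] [0.333 0.212 0.231]
16 [-0.34, 0.32, 0.0] [0.0, 0.0, 0.98] [0.348 0.189 0.231]
17 [-0.34, 0.35, 0.0] [0.0, 0.0, 0.98] [0.363 0.163 0.231]
18 [-0.33, 0.37, 0.0] [0.0, 0.0, 0.98] [0.376 0.137 0.231]
19 [-0.36, 0.42, 0.0] [0.0, 0.0, 0.97] [0.388 0.106 0.231]
20 [-0.4, 0.47, 0.0] [0.0, 0.0, 0.97] [0.398 0.07  0.231]
21 [-0.38, 0.53, 0.0] [0.0, 0.0, 0.98] [0.408 0.032 0.231]
22 [-0.31, 0.56, 0.0] [0.0, 0.0, 0.97] [ 0.418 -0.005  0.231]
23 [-0.18, 0.55, 0.0] [0.0, 0.0, 0.97] [ 0.43  -0.037  0.231]
24 [-0.02, 0.49, 0.0] [0.0, 0.0, 0.97] [ 0.445 -0.063  0.231]
25 [0.16, 0.46, 0.05] [0.0, 0.0, 0.95] [ 0.466 -0.083  0.228]
26 [0.3, 0.45, 0.13] [0.0, 0.0, 0.95] [ 0.493 -0.101  0.22 ]
27 [0.43, 0.4, 0.19] [0.0, 0.0, 0.95] [ 0.524 -0.118  0.208]
28 [0.55, 0.32, 0.23] [0.0, 0.0, 0.95] [ 0.56  -0.131  0.195]
29 [0.62, 0.2, 0.24] [0.0, 0.0, 0.95] [ 0.598 -0.14   0.18 ]
[ 0.598  -0.14    0.1802] [180.     0.    -1.48]
```

Request:
arm_command(motion=[[0.6,[-0.28,-0.29,0],[0,0,0.97]],[0.6,[-0.31,-0.26,0],[0,0,0.97]],[0.6,[-0.34,-0.23,0],[0,0,0.97]],[0.6,[-0.36,-0.2,0],[0,0,0.97]],[0.6,[-0.39,-0.15,0],[0,0,0.97]],[0.6,[-0.41,-0.12,0],[0,0,0.97]],[0.6,[-0.42,-0.08,0],[0,0,0.97]],[0.6,[-0.42,-0.03,0],[0,0,0.97]],[0.6,[-0.44,0.01,0],[0,0,0.97]]], newtons=40)

```text
time: 1.23
ee_pos: [0.2409, 0.3433, 0.231]
tcp_rot: [-180.0, 0.0, 114.6]
wrist_force: [-0.4, -0.4, -0.0]
opening: 0.0515
```

Request:
arm_command(motion=[[0.6,[-0.43,0.06,0],[0,0,0.98]],[0.6,[-0.42,0.13,0],[0,0,0.98]],[0.6,[-0.41,0.17,0],[0,0,0.98]],[0.6,[-0.39,0.21,0],[0,0,0.98]],[0.6,[-0.38,0.25,0],[0,0,0.98]],[0.6,[-0.36,0.29,0],[0,0,0.98]],[0.6,[-0.34,0.32,0],[0,0,0.98]],[0.6,[-0.34,0.35,0],[0,0,0.98]],[0.6,[-0.33,0.37,0],[0,0,0.98]],[0.6,[-0.36,0.42,0],[0,0,0.97]],[0.6,[-0.4,0.47,0],[0,0,0.97]]])

```text
time: 2.6
ee_pos: [0.3972, 0.0689, 0.231]
tcp_rot: [-180.0, 0.0, 50.1]
wrist_force: [1.4, 0.2, 0.3]
opening: 0.0509
```

Request:
arm_command(motion=[[0.6,[-0.38,0.53,0],[0,0,0.97]],[0.6,[-0.31,0.56,0],[0,0,0.97]],[0.6,[-0.18,0.55,0],[0,0,0.97]],[0.6,[-0.02,0.49,0],[0,0,0.97]],[0.6,[0.16,0.46,0.05],[0,0,0.95]],[0.6,[0.3,0.45,0.13],[0,0,0.95]],[0.6,[0.43,0.4,0.19],[0,0,0.95]],[0.6,[0.55,0.32,0.23],[0,0,0.95]],[0.6,[0.62,0.2,0.24],[0,0,0.95]],[0.6,[0,0,0],[0,0,0]]])

```text
time: 3.85
ee_pos: [0.5976, -0.1409, 0.1773]
tcp_rot: [-179.9, 0.3, -1.6]
wrist_force: [-0.4, 0.5, -0.4]
opening: 0.0515
```

Run:
```python
from h import *
o=bot.get_obs();print(o['time'],o['ee_pos'],o['tcp_rot'],o['q'])
for n in("scene","top"): cv2.imwrite(f"pics/{n}1.png",viewer.camera(n))
s=cv2.imread("pics/scene1.png");t=cv2.imread("pics/top1.png")
a=cv2.resize(s[120:280,195:345],None,fx=3.5,fy=3.5,interpolation=cv2.INTER_CUBIC)
cv2.imwrite("pics/z1.png",a)
```

```text
3.85 [ 0.59758958 -0.14087032  0.17731264] [-179.9437425     0.26386867   -1.60908087] [-1.32650595e+01  1.33949619e+01  1.35977729e+01  9.04726042e+01
  1.78690582e-03  1.68344147e+02]
```

View pics/z1.png

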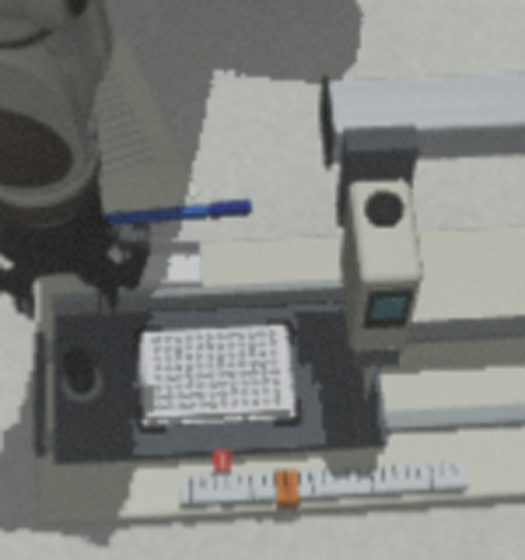

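Request:
arm_command(motion=[[0.6,[0,0,0.4],[0,0,0]],[0.6,[0,0,0.5],[0,0,0]],[0.6,[0,0,0.5],[0,0,0]],[0.6,[0,0,0.4],[0,0,0]],[0.6,[0,0,0.18],[0,0,0]],[0.6,[0,0,0],[0,0,0]]])

```text
time: 4.7
ee_pos: [0.5964, -0.1404, 0.0626]
tcp_rot: [180.0, -0.0, -1.5]
wrist_force: [-0.7, -0.5, 0.0]
opening: 0.051
```

Request:
arm_command(motion=[[0,[0,0,0],[0,0,0]],[0,[0,0,0],[0,0,0]],[0,[0,0,0],[0,0,0]],[0,[0,0,0],[0,0,0]],[0,[0,0,0],[0,0,0]]], newtons=40)

```text
time: 5.32
ee_pos: [0.5974, -0.1408, 0.0637]
tcp_rot: [180.0, -0.1, -1.5]
wrist_force: [-1.3, -0.5, 7.1]
opening: 0.023
```

Request:
arm_command(motion=[[0,[0,-0.1,0],[0,0,0]],[0,[0,-0.2,0],[0,0,0]],[0,[0,-0.25,0],[0,0,0]],[0,[0,-0.2,0],[0,0,0]],[0,[0,-0.13,0],[0,0,0]],[0,[0,0,0],[0,0,0]],[0,[0,0,0],[0,0,0]]])

```text
time: 6.2
ee_pos: [0.5989, -0.0873, 0.0637]
tcp_rot: [-180.0, -0.1, -1.5]
wrist_force: [-1.9, 1.9, 8.0]
opening: 0.0232
```

```bash
cat > look.py <<'E'
from h import *
import sys
k=sys.argv[1]
o=bot.get_obs();print(o['time'],o['ee_pos'],o['tcp_rot'],o['wrist_force'],o['q'].round(1))
s=viewer.camera("scene");t=viewer.camera("top")
cv2.imwrite(f"pics/s{k}.png",s);cv2.imwrite(f"pics/t{k}.png",t)
a=cv2.resize(s[240:270,240:310],None,fx=11,fy=11,interpolation=cv2.INTER_CUBIC)
b=cv2.resize(t[118:148,225:295],None,fx=11,fy=11,interpolation=cv2.INTER_CUBIC)
cv2.imwrite(f"pics/p{k}.png",np.clip(np.vstack([a,b])*1.3,0,255).astype('uint8')[:600])
E
python3 look.py 2
```

```text
6.2 [ 0.59892802 -0.0873262   0.06369198] [-1.79967096e+02 -1.25105031e-01 -1.50946938e+00] [-1.91424885  1.92865423  8.02434927] [-8.300e+00  1.240e+01 -1.000e-01  7.730e+01  0.000e+00  1.732e+02]
```

View pics/p2.png

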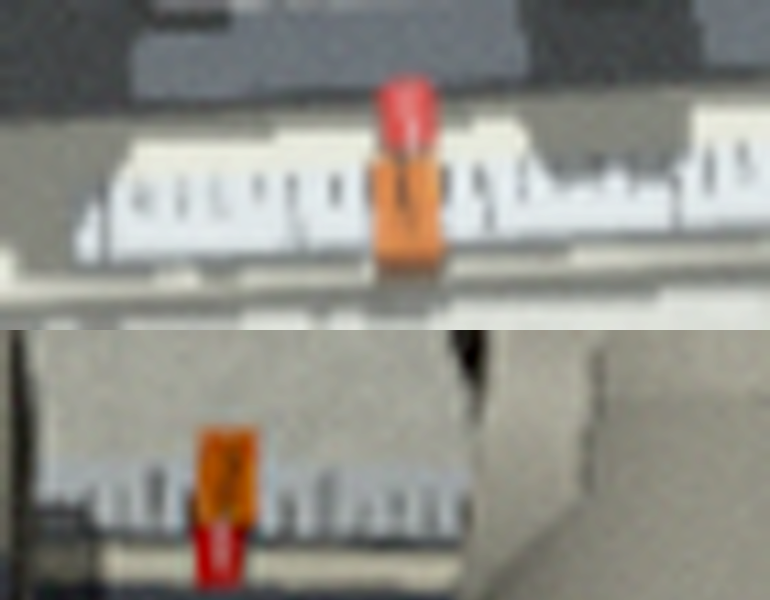

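```bash
cat > meas.py <<'E'
from h import *
import sys
k=sys.argv[1]; yaw=np.radians(-1.5)
for n,f,box in(("scene","s",(240,300,240,275)),("top","t",(235,275,118,148))):
    im=cv2.imread(f"pics/{f}{k}.png").astype(float); x0,x1,y0,y1=box
    c=im[y0:y1,x0:x1];b,g,r=c[...,0],c[...,1],c[...,2]
    sat=(r-b); red=(r-np.maximum(g,b)); 
    hsv=cv2.cvtColor(im[y0:y1,x0:x1].astype('uint8'),cv2.COLOR_BGR2HSV); H,S,V=[hsv[...,i].astype(int) for i in range(3)]
    for nm,m,z in(("mark",(H>5)&(H<25)&(S>110)&(V>80),.044),("ptr",((H<=5)|(H>170))&(S>110)&(V>80),.046)):
        yy,xx=np.nonzero(m)
        # weighted centroid by saturation on mask dilated
        w=np.where(cv2.dilate(m.astype('uint8'),np.ones((1,3)))>0,S,0)*0+m
        P=np.array([atz(n,x+x0,y+y0,z)[:2] for x,y in zip(xx,yy)])
        L=P@R(yaw)  # stand axes
        print(n,nm,len(xx),"px",(xx.mean()+x0).round(2),(yy.mean()+y0).round(2),"along x,y:",L.mean(0).round(4), "y range",L[:,1].min().round(4),L[:,1].max().round(4),"mid",(.5*(L[:,1].min()+L[:,1].max())).round(4))
E
python3 meas.py 2
```

```text
scene mark 57 px 276.51 258.74 along x,y: [0.7037 0.0407] y range 0.0325 0.0489 mid 0.0407
scene ptr 26 px 276.54 249.88 along x,y: [0.677  0.0429] y range 0.0357 0.0502 mid 0.043
top mark 46 px 244.93 131.04 along x,y: [0.703  0.0409] y range 0.034 0.0502 mid 0.0421
top ptr 23 px 244.39 138.17 along x,y: [0.6785 0.0421] y range 0.0368 0.0499 mid 0.0433
```

Request:
arm_command(motion=[[0,[0,0.03,0],[0,0,0]],[0,[0,0,0],[0,0,0]],[0,[0,0,0],[0,0,0]]])

```text
time: 6.68
ee_pos: [0.5989, -0.0894, 0.0637]
tcp_rot: [-180.0, -0.1, -1.5]
wrist_force: [-2.5, 1.4, 6.6]
opening: 0.0229
```

```bash
python3 look.py 3; python3 meas.py 3
```

```text
6.675 [ 0.59887453 -0.08939504  0.0637097 ] [-1.79982604e+02 -1.27706049e-01 -1.52739866e+00] [-2.51517531  1.43952415  6.6494406 ] [-8.50e+00  1.24e+01 -1.00e-01  7.73e+01  0.00e+00  1.73e+02]
scene mark 57 px 276.51 258.58 along x,y: [0.7032 0.0408] y range 0.0328 0.0489 mid 0.0408
scene ptr 20 px 276.05 250.05 along x,y: [0.6775 0.0414] y range 0.0352 0.0476 mid 0.0414
top mark 46 px 244.93 131.04 along x,y: [0.703  0.0409] y range 0.034 0.0502 mid 0.0421
top ptr 26 px 244.92 138.12 along x,y: [0.6787 0.0404] y range 0.0336 0.0467 mid 0.0402
```

View pics/p3.png

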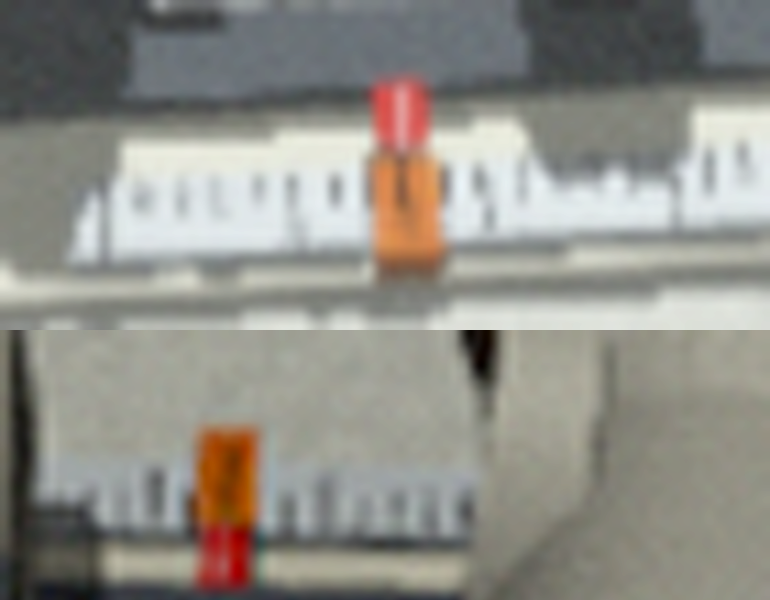

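Request:
arm_command(motion=[[0.6,[0,0,0],[0,0,0]],[0.6,[0,0,0],[0,0,0]],[0.6,[0,0,0],[0,0,0]],[0.6,[0,0,-0.2],[0,0,0]],[0.6,[0,0,-0.5],[0,0,0]],[0.6,[0,0,-0.7],[0,0,0]],[0.6,[0,0,-0.8],[0,0,0]],[0.6,[0,0,-0.6],[0,0,0]]])

```text
time: 7.78
ee_pos: [0.5983, -0.0896, 0.2333]
tcp_rot: [180.0, -0.1, -1.5]
wrist_force: [0.4, -0.2, 0.5]
opening: 0.0512
```

```bash
python3 look.py 4; python3 meas.py 4
python3 - <<'E'
from plan import *
from workcell import bot
o=bot.get_obs(); yaw=np.radians(-1.5)
S=lambda x,y,z: np.r_[np.array([[np.cos(yaw),-np.sin(yaw)],[np.sin(yaw),np.cos(yaw)]])@[x,y]+[.592,.0704],z]
L=np.radians(40); zt=np.array([np.sin(L),0,-np.cos(L)])
col=np.array([-.090,.05,.058])+.082*np.array([-np.sin(np.radians(35)),0,np.cos(np.radians(35))])
W1=S(*(col-.10*zt+.019*zt)); print("W1",W1, "grasp TCP",S(*(col+.019*zt)))
for e in [Ro.from_euler('z',178.5,degrees=True)*Ro.from_euler('x',180,degrees=True)*Ro.from_euler('y',-40,degrees=True)]: print(e.as_matrix().round(2),e.as_euler('xyz',degrees=True)); E=e.as_euler('xyz',degrees=True)
plan(o['ee_pos'],o['tcp_rot'],[(10,[.42,-.06,.26],[180,0,58.5]),(20,[.36,.04,.26],[180,0,118.5]),(30,[.36,.10,.26],[180,0,178.5]),(38,W1,E)])
E
```

```text
7.775 [ 0.59827283 -0.0896208   0.23332228] [ 1.79981496e+02 -1.38663884e-01 -1.53996094e+00] [ 0.40027832 -0.20806354  0.47554742] [ -8.5  12.7  19.   96.2  -0.  173. ]
scene mark 57 px 276.51 258.58 along x,y: [0.7032 0.0408] y range 0.0328 0.0489 mid 0.0408
scene ptr 20 px 276.05 250.05 along x,y: [0.6775 0.0414] y range 0.0352 0.0476 mid 0.0414
top mark 46 px 244.93 131.04 along x,y: [0.703  0.0409] y range 0.034 0.0502 mid 0.0421
top ptr 26 px 245.04 138.12 along x,y: [0.6787 0.04  ] y range 0.0336 0.0467 mid 0.0402
W1 [0.40427458 0.1253329  0.18722007] grasp TCP [0.46853132 0.12365028 0.11061562]
[[-0.77  0.03  0.64]
 [ 0.02  1.   -0.02]
 [-0.64  0.   -0.77]] [180.   40.  178.5]
1 [-0.39, 0.0, -0.06] [0.0, -0.01, -1.0] [ 0.576 -0.089  0.239]
2 [-0.38, -0.05, -0.07] [0.01, 0.0, -1.0] [ 0.553 -0.088  0.243]
3 [-0.35, -0.09, -0.05] [0.0, -0.01, -1.0] [ 0.531 -0.086  0.246]
4 [-0.32, -0.14, -0.06] [0.01, 0.0, -1.0] [ 0.51  -0.084  0.25 ]
5 [-0.28, -0.17, -0.05] [0.0, -0.01, -1.0] [ 0.491 -0.081  0.252]
6 [-0.23, -0.2, -0.04] [0.01, 0.0, -1.0] [ 0.473 -0.077  0.255]
7 [-0.19, -0.2, 
[... 1247 characters left out ...]
[0.03, 0.08, 0.0] [0.0, 0.0, -1.0] [0.36  0.091 0.26 ]
29 [0.02, 0.08, 0.0] [0.0, 0.0, -1.0] [0.36  0.096 0.26 ]
30 [0.01, 0.07, 0.0] [0.0, 0.0, -1.0] [0.36 0.1  0.26]
31 [-0.02, 0.06, 0.03] [0.0, -0.84, 0.0] [0.361 0.104 0.258]
32 [-0.04, 0.07, 0.08] [0.0, -0.83, 0.0] [0.364 0.108 0.254]
33 [-0.05, 0.06, 0.13] [0.0, -0.83, 0.0] [0.368 0.111 0.247]
34 [-0.05, 0.06, 0.18] [0.0, -0.84, 0.0] [0.374 0.115 0.237]
35 [-0.04, 0.05, 0.21] [0.0, -0.83, 0.0] [0.381 0.118 0.226]
36 [-0.02, 0.05, 0.24] [0.0, -0.83, 0.0] [0.388 0.121 0.213]
37 [-0.01, 0.05, 0.25] [0.0, -0.84, 0.0] [0.396 0.123 0.201]
38 [0.02, 0.04, 0.26] [0.0, -0.83, 0.0] [0.404 0.126 0.187]
[0.4043 0.1255 0.1871] [179.97  40.   178.5 ]
```

Request:
arm_command(motion=[[0.6,[-0.39,0,-0.06],[0,0,-1]],[0.6,[-0.38,-0.05,-0.07],[0,0,-1]],[0.6,[-0.35,-0.09,-0.05],[0,0,-1]],[0.6,[-0.32,-0.14,-0.06],[0,0,-1]],[0.6,[-0.28,-0.17,-0.05],[0,0,-1]],[0.6,[-0.23,-0.2,-0.04],[0,0,-1]],[0.6,[-0.19,-0.2,-0.04],[0,0,-1]],[0.6,[-0.14,-0.21,-0.03],[0,0,-1]],[0.6,[-0.08,-0.2,-0.01],[0,0,-1]],[0.6,[-0.05,-0.18,-0.01],[0,0,-1]]])

```text
time: 9.12
ee_pos: [0.4183, -0.0599, 0.2553]
tcp_rot: [-180.0, 0.0, 58.7]
wrist_force: [0.4, -0.7, -0.7]
opening: 0.0517
```

Request:
arm_command(motion=[[0.6,[0.01,-0.18,0],[0,0,-1]],[0.6,[0.06,-0.19,0],[0,0,-1]],[0.6,[0.1,-0.19,0],[0,0,-1]],[0.6,[0.15,-0.17,0],[0,0,-1]],[0.6,[0.18,-0.14,0],[0,0,-1]],[0.6,[0.2,-0.11,0],[0,0,-1]],[0.6,[0.2,-0.07,0],[0,0,-1]],[0.6,[0.2,-0.03,0],[0,0,-1]],[0.6,[0.17,0,0],[0,0,-1]],[0.6,[0.14,0.05,0],[0,0,-1]]])

```text
time: 10.38
ee_pos: [0.3589, 0.0409, 0.2553]
tcp_rot: [180.0, 0.0, 118.7]
wrist_force: [0.0, -0.6, 0.1]
opening: 0.0512
```

Request:
arm_command(motion=[[0.6,[0.1,0.05,0],[0,0,-1]],[0.6,[0.1,0.07,0],[0,0,-1]],[0.6,[0.09,0.08,0],[0,0,-1]],[0.6,[0.07,0.08,0],[0,0,-1]],[0.6,[0.07,0.08,0],[0,0,-1]],[0.6,[0.05,0.08,0],[0,0,-1]],[0.6,[0.04,0.09,0],[0,0,-1]],[0.6,[0.03,0.08,0],[0,0,-1]],[0.6,[0.02,0.08,0],[0,0,-1]],[0.6,[0.01,0.07,0],[0,0,-1]]])

```text
time: 11.62
ee_pos: [0.3588, 0.1006, 0.2552]
tcp_rot: [-180.0, -0.0, 178.7]
wrist_force: [0.6, 0.5, 1.2]
opening: 0.0512
```

```bash
python3 -c "
from workcell import bot
o=bot.get_obs();print(o['ee_pos'],o['tcp_rot'],o['q'].round(1))"
```

```text
[0.35882497 0.10062579 0.25515381] [-1.79996144e+02 -7.36565238e-03  1.78658328e+02] [ 15.7 -18.3  -8.3 100.   -0.   17. ]
```

Request:
arm_command(motion=[[0.6,[-0.02,0.06,0.03],[0,-0.84,0]],[0.6,[-0.04,0.07,0.08],[0,-0.83,0]],[0.6,[-0.05,0.06,0.13],[0,-0.83,0]],[0.6,[-0.05,0.06,0.18],[0,-0.84,0]],[0.6,[-0.04,0.05,0.2],[0,-0.83,0]],[0.6,[-0.02,0.05,0.2],[0,-0.83,0]],[0.6,[-0.01,0.05,0.2],[0,-0.84,0]],[0.6,[0.02,0.04,0.2],[0,-0.83,0]],[0.6,[0,0,0],[0,0,0]]])

```text
time: 12.75
ee_pos: [0.4124, 0.1386, 0.1923]
tcp_rot: [-179.1, 38.9, 178.6]
wrist_force: [-0.3, 0.4, 0.1]
opening: 0.0511
```

```bash
python3 look.py 5
python3 - <<'E'
from h import *
s=cv2.imread("pics/s5.png");t=cv2.imread("pics/t5.png")
cv2.imwrite("pics/t5z.png",np.clip(cv2.resize(t[150:280,150:290],None,fx=4.2,fy=4.2,interpolation=cv2.INTER_CUBIC)*1.3,0,255))
from scipy.spatial.transform import Rotation as Ro
o=bot.get_obs();r=Ro.from_euler('xyz',o['tcp_rot'],degrees=True)
print(r.inv().apply(np.array([0.46853,0.12365,0.11062])-o['ee_pos'])/.06)
E
```

```text
12.75 [0.41239105 0.1386096  0.19227406] [-179.13724724   38.91251402  178.61729805] [-0.26402855  0.43370788  0.06952751] [ 32.2 -48.5 -41.8  63.2 -21.1  27.5]
[ 0.1529782  -0.19650746  1.68014862][ WARN:0@0.708] global loadsave.cpp:1063 imwrite_ Unsupported depth image for selected encoder is fallbacked to CV_8U.
```

View pics/t5z.png

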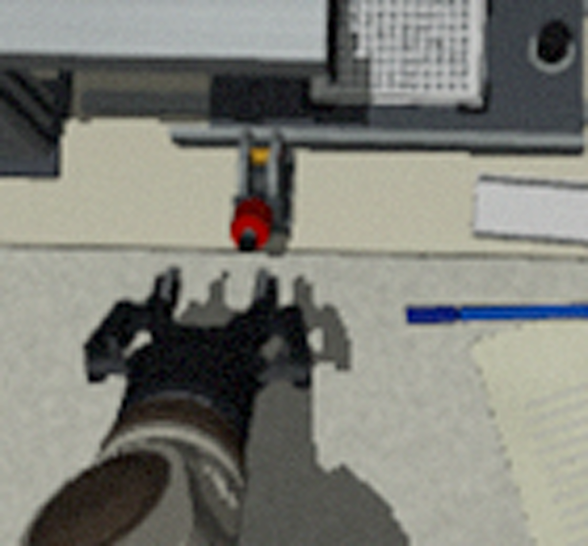

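Request:
arm_command(motion=[[0.6,[0.1,-0.1,0.2],[0,0,0]],[0.6,[0.05,-0.1,0.2],[0,0,0]],[0.6,[0,0,0.1],[0,0,0]],[0.6,[0,0,0],[0,0,0]]])

```text
time: 13.35
ee_pos: [0.4279, 0.1275, 0.1654]
tcp_rot: [-179.1, 38.8, 178.4]
wrist_force: [-0.6, 0.3, -0.6]
opening: 0.051
```

```bash
cat > rel.py <<'E'
from h import *
import sys
from scipy.spatial.transform import Rotation as Ro
o=bot.get_obs();r=Ro.from_euler('xyz',o['tcp_rot'],degrees=True)
# args: lever angle deg (stand; -35 free, +20 locked), radius of collar centre, lean
a,rad,lean=map(float,sys.argv[1:4]); off=float(sys.argv[4]) if len(sys.argv)>4 else 0.
yaw=np.radians(-1.5)
S=lambda x,y,z: np.r_[R(yaw)@[x,y]+[.592,.0704],z]
L=np.radians(lean);zt=np.array([np.sin(L),0,-np.cos(L)]);A=np.radians(a)
c=np.array([-.090,.05,.058])+rad*np.array([np.sin(A),0,np.cos(A)])
tg=S(*(c+(.019-off)*zt)); Rt=Ro.from_euler('xyz',[180,lean,178.5],degrees=True)
print("t",o['time'],"tcp",o['ee_pos'].round(4),"rpy",o['tcp_rot'].round(1),"F",o['wrist_force'].round(1),"q",o['q'].round(1),"open",round(o['opening'],4))
print("target",tg.round(4),"shift units",(r.inv().apply(tg-o['ee_pos'])/.06).round(3),"turn",(np.degrees((r.inv()*Rt).as_rotvec())/6).round(3))
E
python3 rel.py -35 .082 40
```

```text
t 13.35 tcp [0.4279 0.1275 0.1654] rpy [-179.1   38.8  178.4] F [-0.6  0.3 -0.6] q [ 28.8 -48.1 -44.8  59.  -19.3  24.7] open 0.051
target [0.4685 0.1237 0.1106] shift units [ 0.042 -0.026  1.138] turn [-0.167 -0.2   -0.011]
```

Request:
arm_command(motion=[[0.6,[0.02,-0.03,0.2],[-0.08,-0.1,0]],[0.6,[0.02,0,0.25],[-0.08,-0.1,0]],[0.6,[0,0,0.25],[0,0,0]],[0.6,[0,0,0.25],[0,0,0]],[0.6,[0,0,0.15],[0,0,0]],[0.6,[0,0,0],[0,0,0]],[0.6,[0,0,0],[0,0,0]]])

```text
time: 14.22
ee_pos: [0.468, 0.125, 0.1143]
tcp_rot: [179.9, 40.1, 178.5]
wrist_force: [0.0, 0.4, 0.1]
opening: 0.0512
```

```bash
python3 rel.py -35 .082 40;python3 look.py 6
python3 - <<'E'
import cv2,numpy as np
s=cv2.imread("pics/s6.png");t=cv2.imread("pics/t6.png")
a=cv2.resize(t[150:240,150:290],None,fx=4.2,fy=4.2,interpolation=cv2.INTER_CUBIC)
cv2.imwrite("pics/t6z.png",cv2.convertScaleAbs(a,alpha=1.4))
E
```

```text
t 14.225 tcp [0.468  0.125  0.1143] rpy [179.9  40.1 178.5] F [0.  0.4 0.1] q [ 24.5 -44.5 -49.8  47.6 -16.4  20.5] open 0.0512
target [0.4685 0.1237 0.1106] shift units [ 0.032 -0.022  0.053] turn [ 0.005  0.012 -0.005]
14.225 [0.46797918 0.12501113 0.11431161] [179.94536473  40.07358723 178.4610324 ] [0.04768029 0.38689557 0.06507487] [ 24.5 -44.5 -49.8  47.6 -16.4  20.5]
```

View pics/t6z.png

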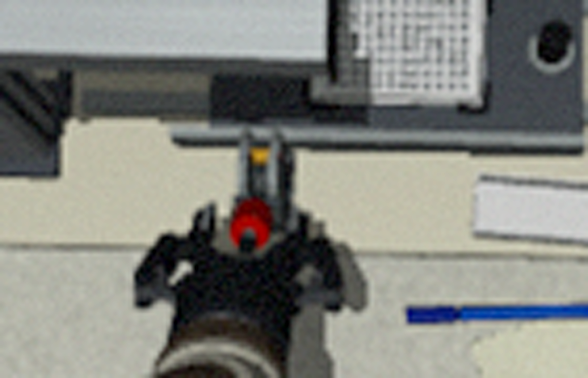

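Request:
arm_command(motion=[[0.6,[0.03,-0.02,0.04],[0,0,0]],[0,[0,0,0],[0,0,0]],[0,[0,0,0],[0,0,0]],[0,[0,0,0],[0,0,0]],[0,[0,0,0],[0,0,0]],[0,[0,0,0],[0,0,0]]], newtons=28)

```text
time: 15.08
ee_pos: [0.4681, 0.125, 0.1112]
tcp_rot: [179.8, 40.1, 178.5]
wrist_force: [-1.9, 8.3, 1.0]
opening: 0.0261
```

```bash
python3 rel.py -35 .082 40; python3 rel.py -35 .0935 40
```

```text
t 15.075 tcp [0.4681 0.125  0.1112] rpy [179.8  40.1 178.5] F [-1.9  8.3  1. ] q [ 24.3 -44.5 -50.2  47.1 -16.1  20.3] open 0.0261
target [0.4685 0.1237 0.1106] shift units [-0.    -0.023  0.012] turn [ 0.037  0.009 -0.   ]
t 15.075 tcp [0.4681 0.125  0.1112] rpy [179.8  40.1 178.5] F [-1.9  8.3  1. ] q [ 24.3 -44.5 -50.2  47.1 -16.1  20.3] open 0.0261
target [0.4619 0.1238 0.12  ] shift units [-0.017 -0.022 -0.179] turn [ 0.037  0.009 -0.   ]
```

Request:
arm_command(motion=[[0,[0,0.02,0],[0,0,0]],[0,[-0.01,0,-0.07],[0,0,0]],[0,[-0.01,0,-0.07],[0,0,0]],[0,[0,0,-0.06],[0,0,0]],[0,[0,0,0],[0,0,0]]])

```text
time: 15.7
ee_pos: [0.4611, 0.1253, 0.1203]
tcp_rot: [179.9, 40.0, 178.5]
wrist_force: [6.0, 4.9, -4.6]
opening: 0.0263
```

```bash
python3 rel.py -35 .0935 40; python3 rel.py -25 .0935 40
```

```text
t 15.7 tcp [0.4611 0.1253 0.1203] rpy [179.9  40.  178.5] F [ 6.   4.9 -4.6] q [ 25.  -45.6 -49.6  49.1 -16.6  20.9] open 0.0263
target [0.4619 0.1238 0.12  ] shift units [-0.009 -0.025  0.013] turn [ 0.01   0.001 -0.002]
t 15.7 tcp [0.4611 0.1253 0.1203] rpy [179.9  40.  178.5] F [ 6.   4.9 -4.6] q [ 25.  -45.6 -49.6  49.1 -16.6  20.9] open 0.0263
target [0.476  0.1235 0.1282] shift units [-0.276 -0.025  0.06 ] turn [ 0.01   0.001 -0.002]
```

Run:
```python
import numpy as np
L=np.radians(40);z=np.array([np.sin(L),-np.cos(L)]);x=np.array([-np.cos(L),-np.sin(L)]) # stand x,z comps
P=lambda a:.094*np.array([np.sin(np.radians(a)),np.cos(np.radians(a))])
cum=np.zeros(2);s0=P(-35)
for a in list(range(-30,21,5))+[22]:
    d=P(a)-s0; t=np.array([d@x,d@z])/.06; r=(t-cum).round(2);cum+=r; print(a,r,t.round(3))
```

```text
-30 [-0.14  0.02] [-0.136  0.018]
-25 [-0.13  0.03] [-0.269  0.047]
-20 [-0.13  0.04] [-0.399  0.089]
-15 [-0.13  0.05] [-0.526  0.141]
-10 [-0.12  0.06] [-0.647  0.204]
-5 [-0.11  0.08] [-0.762  0.277]
0 [-0.11  0.08] [-0.87   0.361]
5 [-0.1   0.09] [-0.971  0.453]
10 [-0.09  0.1 ] [-1.064  0.554]
15 [-0.09  0.11] [-1.147  0.662]
20 [-0.07  0.12] [-1.22   0.777]
22 [-0.03  0.05] [-1.247  0.825]
```

First half of the swing, then check.

Request:
arm_command(motion=[[0,[-0.14,0.02,0.02],[0,0,0]],[0,[-0.13,0,0.03],[0,0,0]],[0,[-0.13,0,0.04],[0,0,0]],[0,[-0.13,0,0.05],[0,0,0]],[0,[-0.12,0,0.06],[0,0,0]],[0,[-0.11,0,0.08],[0,0,0]],[0,[0,0,0],[0,0,0]]])

```text
time: 16.58
ee_pos: [0.5082, 0.1247, 0.1382]
tcp_rot: [180.0, 40.1, 178.4]
wrist_force: [-0.2, -4.4, -3.8]
opening: 0.0261
```

```bash
python3 rel.py -5 .094 40; python3 look.py 7;  python3 - <<'E'
import cv2,numpy as np
t=cv2.imread("pics/t7.png")
a=cv2.resize(t[150:240,150:290],None,fx=4.2,fy=4.2,interpolation=cv2.INTER_CUBIC)
cv2.imwrite("pics/t7z.png",cv2.convertScaleAbs(a,alpha=1.4))
E
```

```text
t 16.575 tcp [0.5082 0.1247 0.1382] rpy [180.   40.1 178.4] F [-0.2 -4.4 -3.8] q [ 21.8 -38.  -44.3  45.9 -14.8  18.3] open 0.0261
target [0.5074 0.1226 0.1371] shift units [ 0.021 -0.035  0.005] turn [-0.006  0.024 -0.012]
16.575 [0.50819145 0.12468395 0.13815186] [179.97367966  40.1438104  178.40413193] [-0.19123165 -4.35017351 -3.77702686] [ 21.8 -38.  -44.3  45.9 -14.8  18.3]
```

View pics/t7z.png

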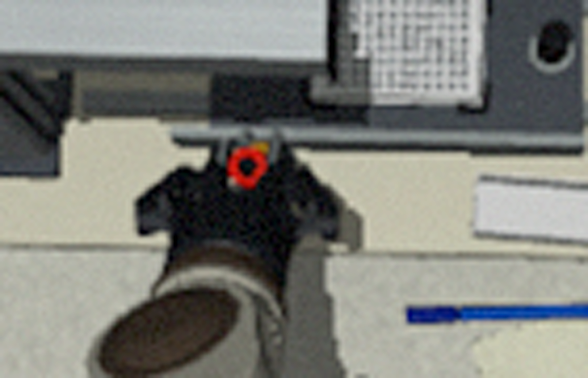

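Request:
arm_command(motion=[[0,[-0.1,-0.02,0.08],[0,0,0]],[0,[-0.1,0,0.09],[0,0,0]],[0,[-0.09,0,0.1],[0,0,0]],[0,[-0.09,0,0.11],[0,0,0]],[0,[-0.07,0,0.12],[0,0,0]],[0,[-0.03,0,0.05],[0,0,0]],[0,[0,0,0],[0,0,0]],[0,[0,0,0],[0,0,0]]])

```text
time: 17.68
ee_pos: [0.5504, 0.1232, 0.1307]
tcp_rot: [179.9, 40.1, 178.5]
wrist_force: [0.7, 1.7, -4.9]
opening: 0.0261
```

```bash
python3 rel.py 20 .094 40
```

```text
t 17.675 tcp [0.5504 0.1232 0.1307] rpy [179.9  40.1 178.5] F [ 0.7  1.7 -4.9] q [ 19.2 -31.2 -41.5  41.5 -13.1  16.1] open 0.0261
target [0.5477 0.1216 0.1318] shift units [ 0.022 -0.028 -0.042] turn [ 0.013  0.013 -0.004]
```

Request:
arm_command(motion=[[0,[-0.03,-0.02,0.04],[0,0,0]],[0,[-0.03,0,0.04],[0,0,0]],[0,[0,0,0],[0,0,0]]])

```text
time: 18.05
ee_pos: [0.5557, 0.1226, 0.1287]
tcp_rot: [179.8, 40.0, 178.5]
wrist_force: [-3.5, 7.5, -3.9]
opening: 0.0262
```

```bash
python3 rel.py 20 .094 40; python3 look.py 8;  python3 - <<'E'
import cv2,numpy as np
t=cv2.imread("pics/t8.png")
a=cv2.resize(t[150:240,150:290],None,fx=4.2,fy=4.2,interpolation=cv2.INTER_CUBIC)
t=cv2.imread("pics/s8.png")
b=cv2.resize(t[130:220,265:405],None,fx=4.2,fy=4.2,interpolation=cv2.INTER_CUBIC)
cv2.imwrite("pics/t8z.png",cv2.convertScaleAbs(np.vstack([a[:300],b[:300]]),alpha=1.4))
E
```

```text
t 18.05 tcp [0.5557 0.1226 0.1287] rpy [179.8  40.  178.5] F [-3.5  7.5 -3.9] q [ 18.7 -30.3 -41.2  40.9 -12.7  15.7] open 0.0262
target [0.5477 0.1216 0.1318] shift units [ 0.069 -0.02  -0.126] turn [ 0.032 -0.003  0.005]
18.05 [0.55572165 0.12261783 0.12865949] [179.83288426  39.98113061 178.5420177 ] [-3.5446704   7.5024183  -3.87914585] [ 18.7 -30.3 -41.2  40.9 -12.7  15.7]
```

View pics/t8z.png

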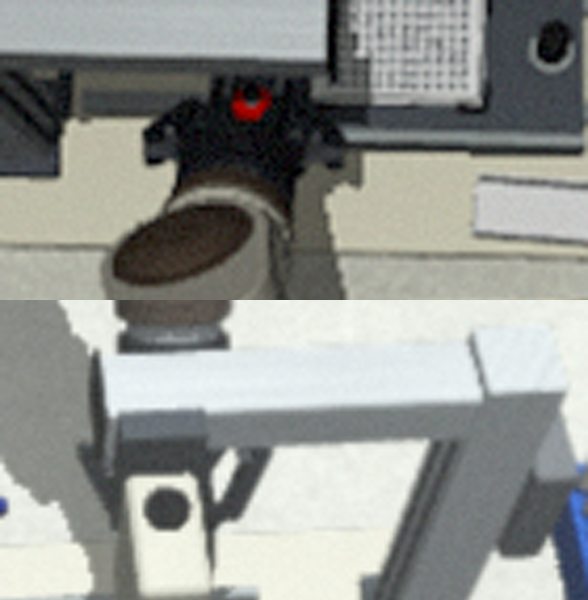

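Run:
```python
from h import *
yaw=np.radians(-1.5)
for a in(-5,10,14,17,20,24):
    for rad in(.117,.093+.016):
        A=np.radians(a);w=np.r_[R(yaw)@[-.09+rad*np.sin(A),.05]+[.592,.0704],.058+rad*np.cos(A)]
        u=proj("top",w);print(a,rad,((u-[150,150]+.5)*4.2-.5).round(1),end=' ')
    print()
t=cv2.imread("pics/t8.png")[165:180,200:222];cv2.imwrite("pics/t8y.png",cv2.convertScaleAbs(cv2.resize(t,None,fx=25,fy=25,interpolation=cv2.INTER_NEAREST),alpha=1.6))
t=cv2.imread("pics/t7.png")[180:198,200:222];cv2.imwrite("pics/t7y.png",cv2.convertScaleAbs(cv2.resize(t,None,fx=25,fy=25,interpolation=cv2.INTER_NEAREST),alpha=1.6))
```

```text
-5 0.117 [247.6 160.1] -5 0.109 [248.8 161.4] 
10 0.117 [249.5 115.8] 10 0.109 [250.6 120.4] 
14 0.117 [250.3 104.8] 14 0.109 [251.3 110.2] 
17 0.117 [250.8  96.8] 17 0.109 [251.8 102.8] 
20 0.117 [251.5  89.1] 20 0.109 [252.4  95.6] 
24 0.117 [252.3  79.3] 24 0.109 [253.2  86.5]
```

View pics/t8y.png

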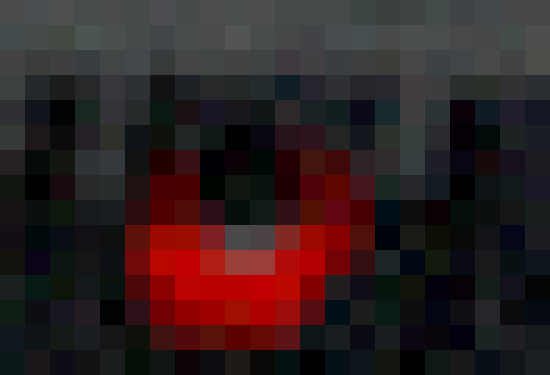

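Request:
arm_command(motion=[[0,[-0.02,-0.02,0.04],[0,0,0]],[0,[0,0,0],[0,0,0]]])

```text
time: 18.4
ee_pos: [0.5574, 0.1223, 0.1274]
tcp_rot: [179.7, 39.9, 178.6]
wrist_force: [-15.9, 12.7, 0.1]
opening: 0.0258
```

```bash
python3 rel.py 20 .094 40; python3 look.py 9
python3 - <<'E'
import cv2
t=cv2.imread("pics/t9.png")[165:180,200:222];cv2.imwrite("pics/t9y.png",cv2.convertScaleAbs(cv2.resize(t,None,fx=25,fy=25,interpolation=cv2.INTER_NEAREST),alpha=1.6))
E
```

```text
t 18.4 tcp [0.5574 0.1223 0.1274] rpy [179.7  39.9 178.6] F [-15.9  12.7   0.1] q [ 18.5 -30.  -41.1  40.7 -12.4  15.5] open 0.0258
target [0.5477 0.1216 0.1318] shift units [ 0.077 -0.016 -0.16 ] turn [ 0.056 -0.018  0.016]
18.4 [0.55738834 0.12232404 0.12735632] [179.74741723  39.89095753 178.6284018 ] [-15.88132819  12.71109238   0.08818627] [ 18.5 -30.  -41.1  40.7 -12.4  15.5]
```

View pics/t9y.png

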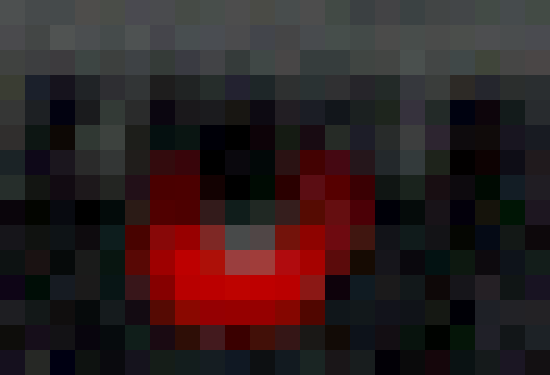

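Request:
arm_command(motion=[[0,[0.06,0.04,0.03],[0,0,0]],[0,[0.06,0,0.03],[0,0,0]],[0,[0.06,0,0.04],[0,0,0]],[0,[0,0,0],[0,0,0]]], newtons=22)

```text
time: 19.0
ee_pos: [0.5575, 0.1232, 0.1239]
tcp_rot: [179.8, 40.7, 178.3]
wrist_force: [-7.6, -1.2, 18.6]
opening: 0.0261
```

```bash
python3 rel.py 20 .082 40; python3 look.py 10
python3 - <<'E'
import cv2
t=cv2.imread("pics/t10.png")[165:180,200:222];cv2.imwrite("pics/t10y.png",cv2.convertScaleAbs(cv2.resize(t,None,fx=25,fy=25,interpolation=cv2.INTER_NEAREST),alpha=1.6))
E
```

```text
t 19.0 tcp [0.5575 0.1232 0.1239] rpy [179.8  40.7 178.3] F [-7.6 -1.2 18.6] q [ 18.9 -30.5 -42.2  39.4 -13.1  15.9] open 0.0261
target [0.5436 0.1217 0.1205] shift units [ 0.212 -0.031 -0.108] turn [ 0.016  0.123 -0.029]
19.0 [0.55750395 0.12315799 0.12386957] [179.75517058  40.74023612 178.26707695] [-7.56194952 -1.19496567 18.62055755] [ 18.9 -30.5 -42.2  39.4 -13.1  15.9]
```

View pics/t10y.png

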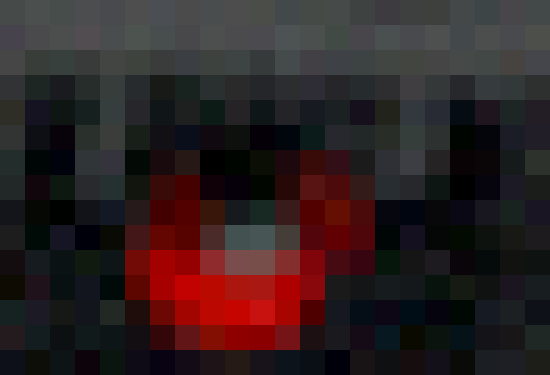

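```bash
cat > fit.py <<'E'
from h import *
import sys
yaw=np.radians(-1.5)
def red(im):
    h=cv2.cvtColor(im,cv2.COLOR_BGR2HSV);H,S,V=[h[...,i].astype(int) for i in range(3)]
    m=((H<8)|(H>170))&(S>120)&(V>35); m[:160]=0;m[225:]=0;m[:,:195]=0;m[:,225:]=0
    return m
def poly(a,rc,off=(0,0)):
    A=np.radians(a);u=np.array([np.sin(A),0,np.cos(A)]);e1=np.array([np.cos(A),0,-np.sin(A)]);e2=np.array([0,1,0])
    pts=[]
    for s in(-.016,.016):
        for t in np.linspace(0,2*np.pi,24,endpoint=False):
            c=np.array([-.09,.05,.058])+(rc+s)*u+.0135*(np.cos(t)*e1+np.sin(t)*e2)
            pts.append(proj("top",np.r_[R(yaw)@c[:2]+[.592,.0704],c[2]]))
    return cv2.convexHull(np.array(pts,np.float32))[:,0]
if __name__=="__main__":
  for k in sys.argv[1:]:
    m=red(cv2.imread(f"pics/t{k}.png"));y,x=np.nonzero(m);print(k,len(x),"cols",x.min(),x.max(),"rows",y.min(),y.max(),"mean",x.mean().round(2),y.mean().round(2))
  for a,rc in((-35,.082),(-5,.094),(10,.094),(15,.094),(20,.094),(15,.090),(20,.090),(20,.082),(24,.094)):
    p=poly(a,rc);print(a,rc,"cols",p[:,0].min().round(1),p[:,0].max().round(1),"rows",p[:,1].min().round(1),p[:,1].max().round(1))
E
python3 fit.py 5 6 7 8 9 10
```

```text
5 85 cols 205 214 rows 197 208 mean 209.72 202.31
6 86 cols 205 214 rows 197 208 mean 209.45 202.29
7 65 cols 204 213 rows 185 194 mean 208.28 189.31
8 50 cols 205 214 rows 171 178 mean 209.36 174.98
9 46 cols 205 214 rows 171 178 mean 209.54 174.76
10 41 cols 205 214 rows 172 178 mean 209.24 175.29
-35 0.082 cols 204.5 215.0 rows 197.0 210.2
-5 0.094 cols 204.0 214.6 rows 183.2 193.9
10 0.094 cols 204.5 214.9 rows 173.8 186.7
15 0.094 cols 204.7 215.0 rows 170.9 184.4
20 0.094 cols 204.9 215.2 rows 168.3 182.2
15 0.09 cols 204.8 215.1 rows 171.6 185.0
20 0.09 cols 205.1 215.3 rows 169.0 182.9
20 0.082 cols 205.3 215.5 rows 170.6 184.3
24 0.094 cols 205.2 215.3 rows 166.3 180.4
```

Request:
arm_command(motion=[[0.55,[0,0,0],[0,0,0]],[0.55,[0,0,0],[0,0,0]],[0.55,[0,0,0],[0,0,0]],[0.55,[0,0,-0.2],[0,0,0]],[0.55,[0,0,-0.5],[0,0,0]],[0.55,[0,0,-0.6],[0,0,0]],[0.55,[0,0,-0.3],[0,0,0]],[0.55,[0,0,0],[0,0,0]]])

```text
time: 20.1
ee_pos: [0.4924, 0.1246, 0.1922]
tcp_rot: [179.9, 40.2, 178.4]
wrist_force: [0.1, 0.0, -0.7]
opening: 0.0475
```

```bash
python3 rel.py 17 .090 40; python3 look.py 11; python3 meas.py 11; python3 fit.py 11;python3 - <<'E'
import cv2
t=cv2.imread("pics/t11.png")[150:220,180:260];cv2.imwrite("pics/t11y.png",cv2.convertScaleAbs(cv2.resize(t,None,fx=8,fy=8,interpolation=cv2.INTER_CUBIC),alpha=1.6))
E
```

```text
t 20.1 tcp [0.4924 0.1246 0.1922] rpy [179.9  40.2 178.4] F [ 0.1  0.  -0.7] q [ 22.7 -40.4 -39.5  53.2 -15.2  19. ] open 0.0475
target [0.5419 0.1217 0.1295] shift units [ 0.045 -0.029  1.33 ] turn [ 0.017  0.037 -0.007]
20.1 [0.49240669 0.12462266 0.19219516] [179.85914214  40.22303065 178.44182307] [ 0.13077279  0.03922385 -0.73835396] [ 22.7 -40.4 -39.5  53.2 -15.2  19. ]
scene mark 57 px 276.51 258.58 along x,y: [0.7032 0.0408] y range 0.0328 0.0489 mid 0.0408
scene ptr 20 px 276.05 250.05 along x,y: [0.6775 0.0414] y range 0.0352 0.0476 mid 0.0414
top mark 46 px 244.93 131.04 along x,y: [0.703  0.0409] y range 0.034 0.0502 mid 0.0421
top ptr 28 px 244.96 138.32 along x,y: [0.6781 0.0402] y range 0.0336 0.0467 mid 0.0402
11 93 cols 205 215 rows 172 183 mean 210.25 177.8
-35 0.082 cols 204.5 215.0 rows 197.0 210.2
-5 0.094 cols 204.0 214.6 rows 183.2 193.9
10 0.094 cols 204.5 214.9 rows 173.8 186.7
15 0.094 cols 204.7 215.0 rows 170.9 184.4
20 0.094 cols 204.9 215.2 rows 168.3 182.2
15 0.09 cols 204.8 215.1 rows 171.6 185.0
20 0.09 cols 205.1 215.3 rows 169.0 182.9
20 0.082 cols 205.3 215.5 rows 170.6 184.3
24 0.094 cols 205.2 215.3 rows 166.3 180.4
```

View pics/t11y.png

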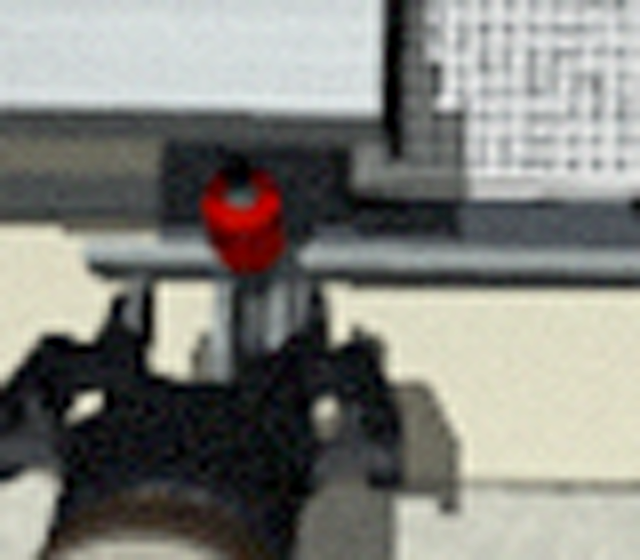

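```bash
cat > ov.py <<'E'
from h import *
import sys
k=sys.argv[1]; yaw=np.radians(-1.5)
t=cv2.imread(f"pics/t{k}.png")[160:195,195:225]; F=13
outs=[]
def ring(a,rc,r):
    A=np.radians(a);u=np.array([np.sin(A),0,np.cos(A)]);e1=np.array([np.cos(A),0,-np.sin(A)]);e2=np.array([0,1,0]);P=[]
    for th in np.linspace(0,2*np.pi,40):
        c=np.array([-.09,.05,.058])+rc*u+r*(np.cos(th)*e1+np.sin(th)*e2)
        P.append((proj("top",np.r_[R(yaw)@c[:2]+[.592,.0704],c[2]])-[195,160]+.5)*F)
    return np.array(P).round().astype(np.int32)
for a,rc in((20,.082),(16,.090)):
    im=cv2.convertScaleAbs(cv2.resize(t,None,fx=F,fy=F,interpolation=cv2.INTER_CUBIC),alpha=1.8)
    for r,rad,c in((rc+.016,.0135,(0,255,0)),(rc-.016,.0135,(0,255,0)),(.117,.0065,(255,255,0))): cv2.polylines(im,[ring(a,r,rad)],True,c,1)
    outs.append(im)
cv2.imwrite(f"pics/ov{k}.png",np.hstack(outs))
E
python3 ov.py 11
```

```text
(no output)
```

View pics/ov11.png

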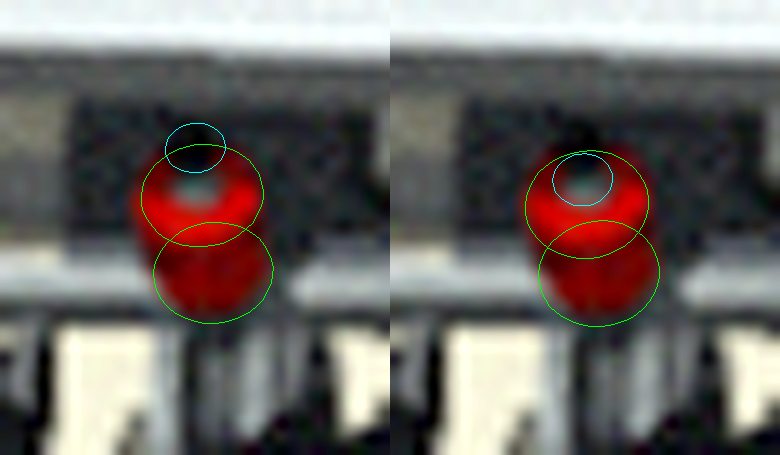

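```bash
sed -i 's/((20,.082),(16,.090))/((20,.090),(18,.090))/;s/ov{k}/ow{k}/' ov.py; python3 ov.py 11
```

```text
(no output)
```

View pics/ow11.png

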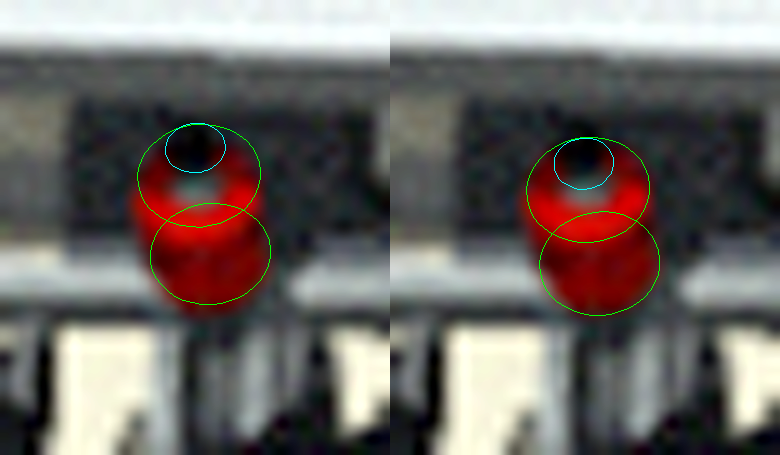

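```bash
sed -i 's/((20,.090),(18,.090))/((20,.090),(20,.082))/' ov.py; python3 ov.py 9; python3 ov.py 10
python3 - <<'E'
import cv2,numpy as np
cv2.imwrite("pics/oc.png",np.vstack([cv2.imread("pics/ow9.png")[50:345],cv2.imread("pics/ow10.png")[50:345]]))
E
```

```text
(no output)
```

View pics/oc.png

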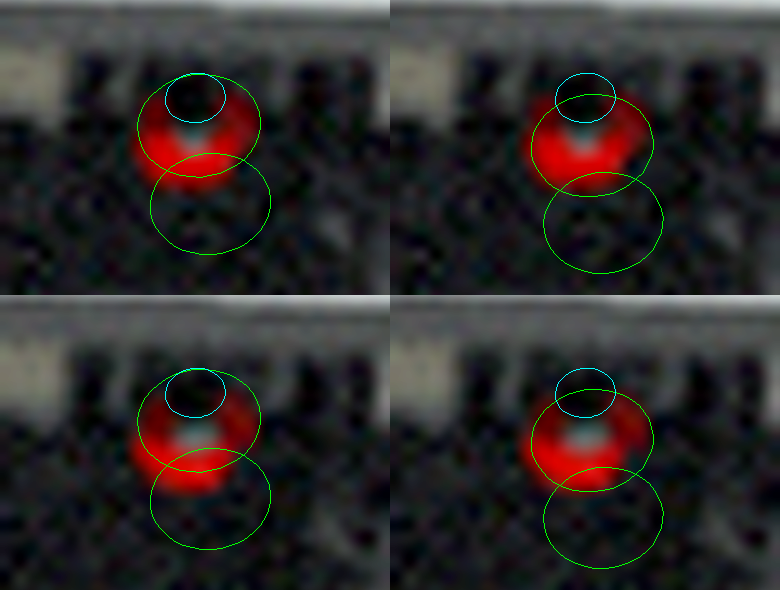

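Request:
arm_command(motion=[[0,[0,0,0],[0,0,0]],[0,[0,0,0],[0,0,0]],[0,[0,0,0],[0,0,0]],[0,[0.03,-0.02,0.3],[0,0,0]],[0,[0,0,0.25],[0,0,0]],[0,[0,0,0.1],[0,0,0]],[0,[0,0,0],[0,0,0]]])

```text
time: 21.08
ee_pos: [0.5161, 0.1222, 0.1583]
tcp_rot: [180.0, 40.0, 178.5]
wrist_force: [0.1, -0.6, 0.7]
opening: 0.0
```

```bash
python3 rel.py 20 .082 40 .019
```

```text
t 21.075 tcp [0.5161 0.1222 0.1583] rpy [180.   40.  178.5] F [ 0.1 -0.6  0.7] q [ 20.9 -36.9 -41.4  47.6 -14.2  17.5] open 0.0
target [0.5314 0.122  0.1351] shift units [0.054 0.003 0.461] turn [-0.002 -0.003 -0.004]
```

Request:
arm_command(motion=[[0,[0,0,0.1],[0,0,0]],[0,[0,0,0.1],[0,0,0]],[0,[0,0,0.05],[0,0,0]],[0,[0,0,0],[0,0,0]]])

```text
time: 21.58
ee_pos: [0.5257, 0.1227, 0.1505]
tcp_rot: [179.9, 40.2, 178.5]
wrist_force: [-35.2, -1.5, 24.5]
opening: -0.0001
```

Request:
arm_command(motion=[[0,[0,0,-0.15],[0,0,0]],[0,[0,0,-0.3],[0,0,0]],[0,[0,0,-0.5],[0,0,0]],[0,[0,0,-0.5],[0,0,0]],[0,[0,0,-0.2],[0,0,0]],[0,[0,0,0],[0,0,0]]])

```text
time: 22.32
ee_pos: [0.4623, 0.1241, 0.2237]
tcp_rot: [179.9, 40.1, 178.5]
wrist_force: [0.7, -0.2, -0.3]
opening: 0.0002
```

```bash
python3 look.py 12; python3 meas.py 12; sed -i 's/((20,.090),(20,.082))/((20,.082),(21.5,.082))/' ov.py; python3 ov.py 12
```

```text
22.325 [0.46231128 0.12410776 0.22371786] [179.91796122  40.11082803 178.4728406 ] [ 0.73203013 -0.21597458 -0.28794689] [ 24.8 -43.9 -37.5  59.4 -16.5  20.7]
scene mark 57 px 276.51 258.58 along x,y: [0.7032 0.0408] y range 0.0328 0.0489 mid 0.0408
scene ptr 20 px 276.05 250.05 along x,y: [0.6775 0.0414] y range 0.0352 0.0476 mid 0.0414
top mark 47 px 244.87 131.11 along x,y: [0.7028 0.0411] y range 0.034 0.0502 mid 0.0421
top ptr 29 px 244.93 138.41 along x,y: [0.6777 0.0403] y range 0.0336 0.0467 mid 0.0402
```

View pics/ow12.png

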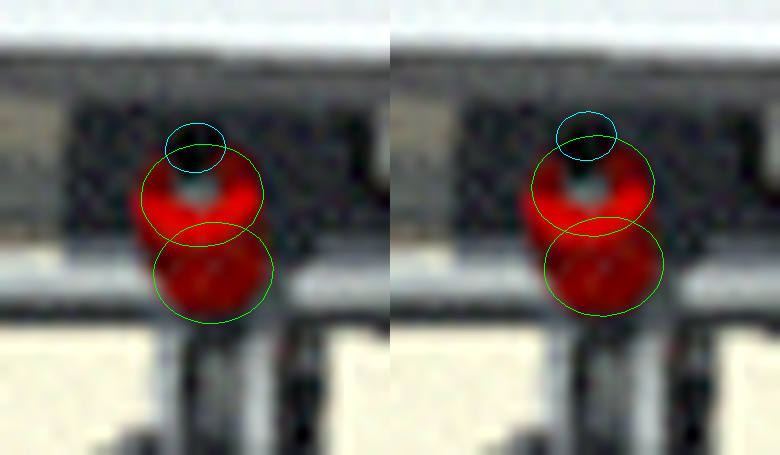

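View pics/s12.png

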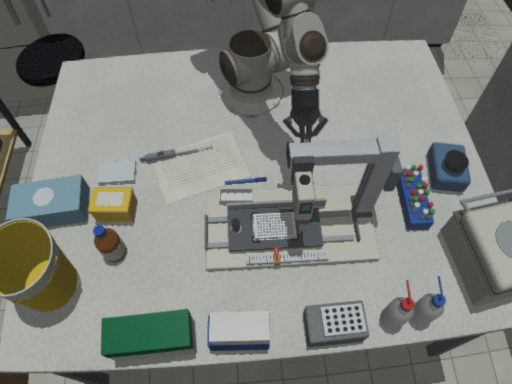

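View pics/p12.png

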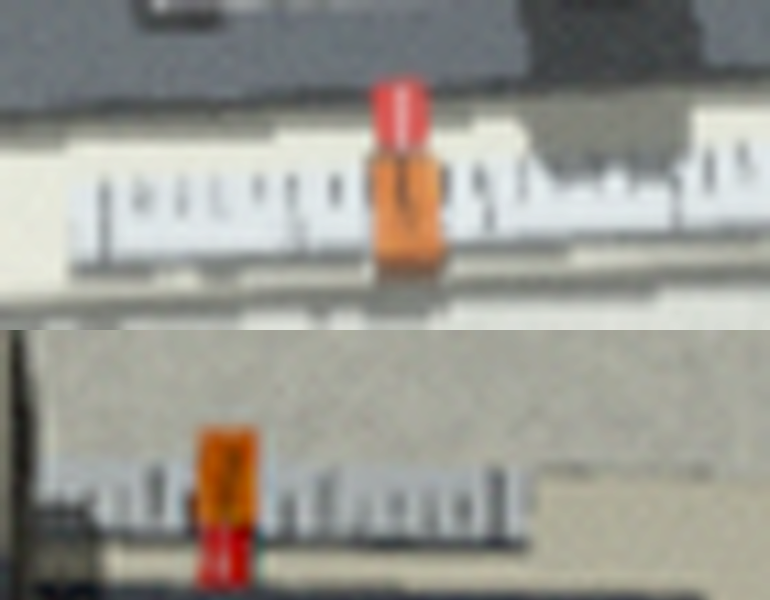

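The overlay of the lever at 20° with the collar down fits the top view: cap at about (210, 170) px, red collar on rows 172–184. The pointer's white line meets the marker's black line at about (276, 253) px in the scene view. The arm is clear of everything, so I'm handing in.

```bash
python3 -c "
from workcell import bot
print(bot.job_done())"
```

```text
the job is handed in; nothing more can be done
None
```

The carriage is at the orange marker's line and the lever is locked over at the red dot. I handed the job in at about 22 s of the 58 s allowed, and no verdict is reported.

- **Carriage:** I slid it about 51 mm by its knob. In the last pictures the pointer is within about 1 mm of the marker's line: +0.6 mm by the scene camera, −0.8 mm by the top camera. The marker had not moved visibly.
- **Lever and collar:** I lifted the collar, swung the lever over and let the collar drop. A model overlay on the top view fits the lever at 20° with the collar fully down. It does not fit a collar still resting on the land, 8 mm up.
- **Rest of the bench:** the other things look unmoved in the last scene picture, and the arm stood clear at the hand-in.

Three things did not go as planned:

- **Overshoot:** near the end of the swing the tool went about 10 mm past the calculated point, so the collar probably slipped in the light grip. A fingertip may have brushed the tip head at that moment.
- **Ambiguous fit:** a simple row-extent fit of the red collar also allowed about 15° on the land. The end cap and the visible shaft above the collar ruled that out.
- **Hard nudge:** I tested the lever by pushing the collar with closed fingertips. It was harder than intended, about 43 N at the wrist. The lever did not move, which agrees with it standing at its stop. The 40 N limit is stated for the arm and the gripper's body, and I took this as fingertip contact only.

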